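Lock the sample clamp of the tape tester

TASK

Close and lock the tester's sample clamp: pinch both release tabs of its knob, turn the knob clockwise with the tabs held in, and feel for the lock notch where the tabs spring fully out, so that the knob is locked in the closed position; then let go and withdraw. Squeeze gently, the plastic tabs crack at about 25 N, and leave the two tape rolls and the steel weight where they are.

Things in the scene. Friction and masses are not known exactly. Their poses are not given: they have to be found in the camera images.
- tester: Cream tape tester, fixed to the bench: flat bed 220 x 460 mm (x, y), top 70 mm above the bench; at its +y end a control head 130 mm above the bed; in the middle a low clamp over a steel test panel (34 mm above the bed at most, 90 mm or more from the knob axis). Origin: centre of its underside. The knob stands upright on the bed at x -30, y -80 mm.
- knob_axis (a point): Point on the knob's upright axis, 33 mm above the bed, level with the middle of the tabs' faces; it turns with the knob, z up, y axis pointing to tab_a. The knob is a dark column 46 mm high and 29 mm thick between two upright grey tabs opposite each other.
- knob (a joint): Knob angle, rad, growing clockwise seen from above; end stops at 0 and 1.55. At 0 the line of the tabs stands 0.63 rad anticlockwise of the tester's y axis. It starts in the open notch, with play from 0 to about 0.16 while the tabs are out. About 0.05 N m of friction; it stays where it is left. Turning it lowers the clamp bar.
- collar (a point): Centre of the steel collar round the knob's foot, on the bed. Collar: 78 mm across, 10 mm high; keep fingertips above it. It holds the tabs' teeth. Its single lock notch is adjustable and lies at a knob angle anywhere from 0.94 to 1.46 rad, letting the tabs out only within 0.03 rad of it.
- tab_a: Release tab on the knob's +y side: grey upright plate 16 mm wide, 5 mm thick, flat outer face from 14 to 50 mm above the bed. Origin: on that face, 33 mm above the bed, 29 mm from the axis when out (faces 58 mm apart). Slides straight inwards 8 mm at most; spring 4.2 N at rest, 7 N at 4 mm, 9.8 N at 8 mm. Clear of the collar once pressed in 4 mm; held more loosely it rubs on the collar's bore.
- tab_b: The other, identical tab, on the knob's -y side. Either tab held with less than about 6 N rides on the collar's bore at 4 mm and springs out by itself, a 4 mm step felt at the fingers, when the notch comes by.
- tape_wide: Bystander: roll of brown tape lying flat on the bench in front of the tester, 104 mm across, 48 mm high. Origin: centre of its underside.
- tape_small: Bystander: small roll of tape lying on the tester's bed beside the knob, 54 mm across, 19 mm high. Origin: centre of its underside.
- weight: Bystander: steel weight with a small grip, 52 mm across, 62 mm high, standing on the bench beside the tester. Origin: centre of its underside.

How it is judged (in metres and radians):
On the way, in this order (a step that is already met when the one before it is completed fails the run):
1. both tabs pressed in clear of the collar (4 mm) with the knob still in the open position (y of tab_a in the frame of knob_axis below 0.0252 m and y of tab_b in the frame of knob_axis above -0.0252 m and value of joint knob below 0.4 rad), for 0.1 s.
2. knob turned out of the open notch with the tabs in (value of joint knob above 0.6 rad and y of tab_a in the frame of knob_axis below 0.0258 m and y of tab_b in the frame of knob_axis above -0.0258 m), for 0.05 s.
At the end, for the whole second after the job is handed in: The knob stands at rest at more than 0.87 rad with both tabs sprung out to within 1.5 mm of their full outward position, which only the lock notch allows (value of joint knob above 0.87 rad and velocity of joint knob between -0.05 and 0.05 rad/s and y of tab_a in the frame of knob_axis above 0.0275 m and y of tab_b in the frame of knob_axis below -0.0275 m); the robot touches nothing.
It fails at once if a tab squeezed with more than 25 N (contact force between the fingers and tab_a above 25 N or contact force between the fingers and tab_b above 25 N).
It fails at once if a tape roll or the weight moved by more than 20 mm (distance of any of tape_wide, tape_small, weight from where it was at the start of the episode above 0.02 m).
It also fails if it takes over 42 s, if anything falls off the work surface, if the arm or the gripper's body presses on something with over 40 N, if the wrist force passes 120 N, or if a joint passes its speed limit or range.

ROBOT

A 6-joint arm with a two-finger parallel gripper is mounted at the origin on the work surface. World frame = base frame: x ahead of the robot, y to its left, z up, the work surface at z = 0. Lengths are in m, angles in degrees, forces in N, time in s.
With the tool pointing down it reaches from about 0.25 to 0.725 m from the base axis. Payload 9.7 kg.
Tool frame: the origin (TCP) lies at the very end of the fingers, on their centre line; the grasp point (between the pads) lies 19 mm behind it; y points along the fingers, x is the direction in which the jaws open and shut, and the axes are right-handed (so a half turn about y gives the same grasp; the last joint's range is limited). The gripper opens to 85 mm and grips with 20 to 120 N. Pads are 22 mm wide; open, the fingers measure 114 mm over their backs; the gripper's body (76 mm by 85 mm) begins 54 mm behind the grasp point. The pads swing forward as they close: fully open they stand 13 mm farther back than shut.
Start: joints at [70.359, 4.979, 10.078, 95.1, 0, 90], TCP at [0.185, 0.518, 0.231] pointing down, gripper open.
Joint ranges: [-179.16, 179.16], [-48.56, 103.87], [-65.8, 70.77], [-126.05, 130.52], [-82.76, 87.17], [-180, 180]. Speed limits (degrees/s): [127.2, 127.2, 147.25, 180, 180, 180].

INTERFACE

Orientations are given as [roll, pitch, yaw] about the fixed x, y, z axes, in that order (R = Rz(yaw) Ry(pitch) Rx(roll)).
In Python, from workcell import bot gives the robot as it stands.
- The arm moves only by the shell command python3 -m jog 'ROWS' [FORCE]. ROWS is JSON, a list of rows, each a list of 7 numbers: the closure, from 0 (fully open) to 1 (shut), then the shift along the world's x, y, z in units of 25 mm (1.0 is 25 mm), then the turn, a rotation vector about the world's x, y, z in units of 5 degrees (1.0 is 5 degrees). A call has 1 to 5 rows; each row is the pose to reach, as a shift and turn from the pose commanded when the call began; what a row does not reach only later rows make up. A row lasts 1/10 s, in which the tool goes at most 50 mm and 8.59 degrees, less where a joint would pass 70% of its speed; a pose out of reach is approached as far as the arm can. A call with a gripper value outside its range is refused whole. The fingers move at their own pace and stop on an object; FORCE is the grip in N (left out, the last holds). Time passes only in rows, so rows that repeat a pose let the fingers close. It gives the time, the measured TCP pose, the force and the opening at its end, in the units of the state.
- bot.get_obs(): the state, without advancing time (a new reading comes with each control period).
- bot.camera(name): name is "scene" or "top" or "wrist"; returns (picture, depth): 480x640x3 uint8, red, green, blue; 480x640 float32, m along the optical axis (not along the pixel's ray), 0 where there is no reading.
- bot.camera_model(name): a dict with "fx", "fy", "cx", "cy" (pixels), "rvec" (rotation vector, rad) and "tvec" (3), from world to camera coordinates, as OpenCV has them; the wrist camera has in their place "tool_from_camera" (4x4, takes a point from camera to tool coordinates, whose origin is the TCP and whose axes are the tool frame's). Camera axes: x right, y down, z forward; pixel columns grow to the right and rows downward; lengths in m; the calibration is good to about 2 mm. A picture is of the moment at which its call begins: read the wrist's pose just before it. camera_model takes no time and is no camera call.
- bot.job_done(): hands the job in, once; it reports no verdict.
Trained networks look in the newest picture that a camera, given by its name, has taken for a name from the list of things; names that differ only in an ending like _2 or _b are one class to them, and where a whole thing is asked for, a point or a joint stands for the part that bears it (a point fixed in the world has none). Each returns a list of dicts, best first, with "conf" (0 to 1); they miss things now and then, are a little off and sometimes report something else, mostly with a low value. They report only what shows in the picture. A call takes as long as a camera call.
- bot.regions_of(camera, label): "pixels" (480x640 bool, what is visible of it) and "point" ([row, column] in pixels, amid what is visible of it).
The state is a dict: "time": time; "q": joint angles; "qd": joint speeds; "joint_efforts": joint torques, N m; "ee_pos": TCP position; "tcp_rot": TCP orientation; "wrist_force": force on the tool from outside, world axes, zero at the start; "torque": the same for the moment, N m; "opening": finger opening in m.
Only numpy, scipy, OpenCV 4.12 (cv2) and the standard library are available. Lean on these libraries where they do the work, as an engineer would, in place of code of your own. Each camera call takes 0.05 s, during which the arm holds its last target. There are 200 camera calls.

## Working session

There is one attempt and no reset: what is moved stays moved. The work goes in short steps, Python scripts to look and compute and a shell command to move; the robot and the scene stay as the last step left them, time stands still between calls to the robot, and variables do not carry over. Pictures are saved under pics/ and viewed, about 8 in all and at most 12, crops included, and the job is handed in when it is done.

```bash
mkdir -p pics; cat > h.py <<'E'
from workcell import bot
import numpy as np, cv2
from scipy.spatial.transform import Rotation as R
def shot(n,f=None):
    o=bot.get_obs(); p,d=bot.camera(n)
    if f: cv2.imwrite('pics/'+f,p[:,:,::-1])
    return o,p,d
def pts(n,o,d,mask):
    m=bot.camera_model(n); r,c=np.nonzero(mask&(d>0)); z=d[r,c]
    P=np.stack([(c-m['cx'])/m['fx']*z,(r-m['cy'])/m['fy']*z,z],1)
    if 'rvec' in m:
        Rm=cv2.Rodrigues(np.array(m['rvec'],float))[0]; return (P-np.array(m['tvec']).ravel())@Rm
    T=np.array(m['tool_from_camera']); P=P@T[:3,:3].T+T[:3,3]
    return P@R.from_euler('xyz',o['tcp_rot'],degrees=True).as_matrix().T+np.array(o['ee_pos'])
E
python3 - <<'E'
from h import *
o=bot.get_obs(); print(o)
for n in ['top','scene']:
    o,p,d=shot(n,n+'0.png')
    for l in ['tester','knob','collar','tab_a','tape_wide','tape_small','weight']:
        for r in bot.regions_of(n,l)[:2]:
            P=pts(n,o,d,r['pixels'])
            if len(P): print(n,l,round(r['conf'],2),r['point'],len(P),np.median(P,0).round(3),np.percentile(P,2,0).round(3),np.percentile(P,98,0).round(3))
E
```

```text
{'time': 0.0, 'q': array([ 7.03590671e+01,  5.00943023e+00,  1.00332336e+01,  9.50978489e+01,
       -8.38529656e-04,  9.00007845e+01]), 'qd': array([ 0.02674424,  0.05748081,  0.04984461, -0.06355594,  0.03092273,
       -0.00634746]), 'joint_efforts': array([ 2.44758558e-04, -5.20395827e+01,  4.64800930e+01,  1.63754012e-02,
        9.08142894e-08, -1.75483564e-05]), 'ee_pos': array([0.18479641, 0.51778533, 0.23058815]), 'tcp_rot': array([-9.00008395e+01,  7.40454985e-02,  7.03582827e+01]), 'wrist_force': array([ 0.21630388, -0.11086708,  0.07297214]), 'torque': array([ 0.05558467,  0.02309568, -0.03794301]), 'opening': 0.08554140527980701}
top tester 0.93 [194.3, 227.4] 41207 [0.624 0.12  0.07 ] [ 0.52  -0.126  0.066] [0.728 0.309 0.202]
top knob 0.76 [219.1, 289.5] 1114 [0.59  0.014 0.072] [ 0.566 -0.012  0.068] [0.619 0.043 0.119]
top collar 0.93 [196.9, 224.9] 41061 [0.624 0.12  0.07 ] [ 0.52  -0.126  0.066] [0.727 0.308 0.202]
top tab_a 0.58 [215.5, 288.0] 1100 [0.59  0.014 0.072] [ 0.566 -0.01   0.068] [0.619 0.042 0.119]
top tab_a 0.55 [229.3, 272.3] 63 [0.576 0.037 0.116] [
[... 372 characters left out ...]
.2, 427.0] 27967 [0.661 0.107 0.071] [ 0.523 -0.134  0.02 ] [0.739 0.304 0.203]
scene knob 0.9 [257.4, 370.7] 723 [0.603 0.013 0.101] [ 0.568 -0.011  0.07 ] [0.615 0.043 0.121]
scene collar 0.74 [261.3, 426.8] 27777 [0.66  0.107 0.071] [ 0.523 -0.134  0.021] [0.739 0.302 0.203]
scene tab_a 0.71 [265.5, 364.5] 145 [ 0.609 -0.007  0.1  ] [ 0.602 -0.012  0.075] [ 0.615 -0.     0.121]
scene tape_wide 0.86 [203.2, 374.7] 1443 [0.435 0.134 0.039] [0.393 0.085 0.003] [0.488 0.181 0.051]
scene tape_small 0.71 [298.6, 333.9] 651 [ 0.646 -0.1    0.088] [ 0.619 -0.125  0.07 ] [ 0.671 -0.074  0.092]
scene weight 0.66 [335.6, 269.0] 793 [ 0.616 -0.215  0.04 ] [ 0.591 -0.236  0.003] [ 0.63  -0.19   0.064]
```

```bash
python3 -m jog '[[0,1.2,-1.5,0,0,0,1],[0,2.4,-3,0,0,0,2],[0,3.6,-4.5,0,0,0,3],[0,4.8,-6,0,0,0,4],[0,6,-7.5,0,0,0,5]]' 20; python3 -c "
from h import *
print(bot.get_obs()['q'].round(1))"
```

```text
time: 1.3
ee_pos: [0.3356, 0.3289, 0.2314]
tcp_rot: [-90.0, -0.0, 95.6]
wrist_force: [0.6, 1.1, -0.4]
opening: 0.0854
[44.4 -6.  -0.8 95.2  0.  38.8]
```

View pics/top0.png

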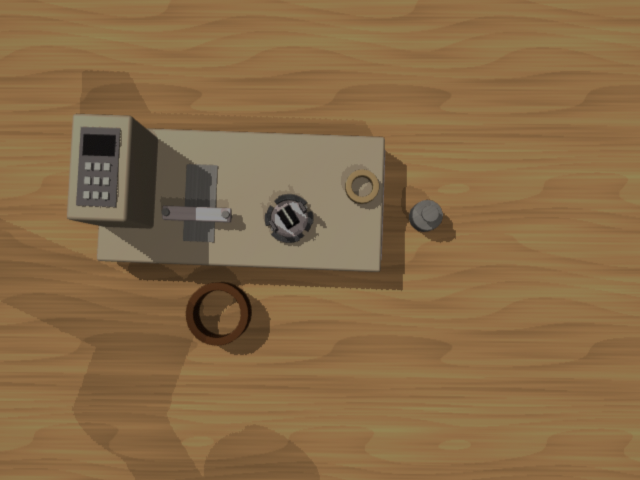

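```bash
python3 -m jog '[[0,1.1,-1.35,0,0,0,0.7],[0,2.2,-2.7,0,0,0,1.4],[0,3.3,-4.05,0,0,0,2.1],[0,4.4,-5.4,0,0,0,2.8],[0,5.5,-6.7,0,0,0,3.5]]'; python3 -m jog '[[0,1.1,-1.35,0,0,0,0.7],[0,2.2,-2.7,0,0,0,1.4],[0,3.3,-4.05,0,0,0,2.1],[0,4.8,-5.9,0,0,0,2.8],[0,4.8,-5.9,0,0,0,2.8]]'; python3 - <<'E'
from h import *
o,p,d=shot('wrist','w1.png'); print(o['ee_pos'],o['tcp_rot'],o['q'].round(1),bot.camera_model('wrist'))
for l in ['tab_a','knob']:
    for r in bot.regions_of('wrist',l)[:3]:
        P=pts('wrist',o,d,r['pixels']); T=P[P[:,2]>.112]
        print(l,round(r['conf'],2),r['point'],len(P),np.median(T,0).round(4),np.percentile(T,2,0).round(4),np.percentile(T,98,0).round(4))
E
```

```text
time: 1.8
ee_pos: [0.4733, 0.1613, 0.2316]
tcp_rot: [-90.0, 0.0, 113.0]
wrist_force: [0.4, 1.1, -0.1]
opening: 0.0857
time: 2.3
ee_pos: [0.5944, 0.0118, 0.23]
tcp_rot: [-89.9, 0.0, 126.8]
wrist_force: [-1.1, 0.5, -0.5]
opening: 0.0855
[0.5943664  0.01181524 0.22998628] [-8.99343218e+01  1.08631604e-02  1.26776939e+02] [  1.2  11.3  17.   95.7  -0.  -35.6] {'fx': 381.6870079227434, 'fy': 381.6870079227434, 'cx': 319.01955662803937, 'cy': 237.26968455891304, 'tool_from_camera': array([[ 9.99999775e-01,  6.61092914e-04, -1.12519828e-04,
         4.30709541e-04],
       [ 2.80292994e-04, -2.59617423e-01,  9.65711507e-01,
        -1.42456545e-01],
       [ 6.09212927e-04, -9.65711322e-01, -2.59617549e-01,
         6.56517656e-02],
       [ 0.00000000e+00,  0.00000000e+00,  0.00000000e+00,
         1.00000000e+00]])}
tab_a 0.92 [234.5, 362.4] 372 [0.5781 0.0394 0.1196] [0.5713 0.0346 0.1127] [0.5849 0.0451 0.1212]
tab_a 0.56 [228.9, 290.6] 371 [ 0.6064 -0.0047  0.1194] [ 0.6    -0.0098  0.1127] [0.6135 0.0012 0.1211]
knob 0.73 [224.9, 327.6] 4491 [0.5919 0.0176 0.1159] [ 0.5736 -0.0077  0.1126] [0.6108 0.0426 0.1206]
  return _methods._mean(a, axis=axis, dtype=dtype,
  ret = um.true_divide(
Traceback (most recent call last):
IndexError: index -1 is out of bounds for axis 0 with size 0
```

View pics/w1.png

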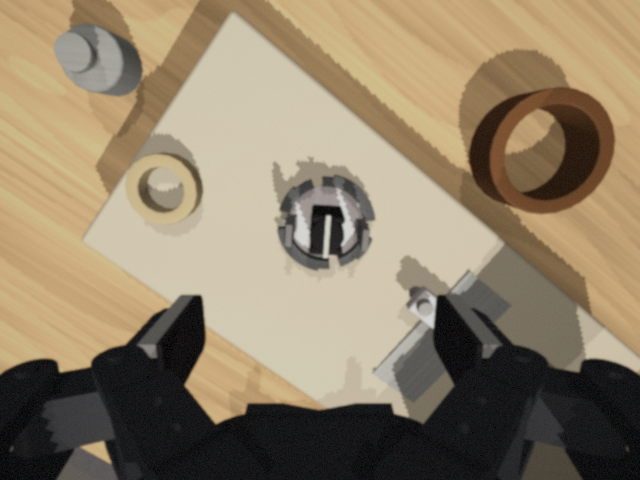

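```bash
python3 -m jog '[[0,-0.1,0.22,-1.5,0,0,-0.8],[0,-0.1,0.22,-3,0,0,-0.8],[0,-0.1,0.22,-4.2,0,0,-0.8],[0,-0.1,0.22,-5.2,0,0,-0.8],[0,-0.1,0.22,-5.8,0,0,-0.8]]'; python3 -m jog '[[0.2,0,0,0,0,0,0],[0.2,0,0,0,0,0,0],[0.2,0,0,0,0,0,0]]'; python3 -c "
from h import *
o,p,d=shot('wrist','w2.png');print(o['torque'])"
```

```text
time: 2.95
ee_pos: [0.5883, 0.0225, 0.0847]
tcp_rot: [-89.9, -0.1, 122.9]
wrist_force: [-0.5, -0.6, 1.0]
opening: 0.0853
time: 3.25
ee_pos: [0.5906, 0.0214, 0.0881]
tcp_rot: [-90.1, 0.1, 122.9]
wrist_force: [-0.7, -0.3, 1.3]
opening: 0.0684
[-0.07656482 -0.02733977 -0.02963   ]
```

View pics/w2.png

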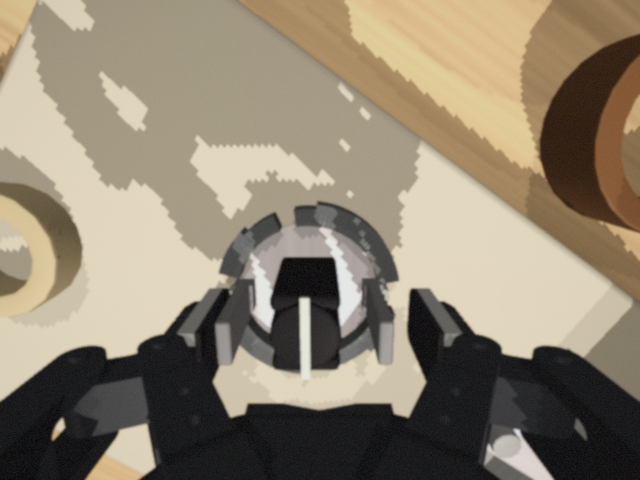

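```bash
python3 -m jog '[[0.2,0.08,-0.14,0,0,0,0],[0.2,0.08,-0.14,0,0,0,0],[0.2,0.08,-0.14,0,0,0,0]]'; cat > m.py <<'E'
from h import *
import sys
o,p,d=shot('wrist',sys.argv[1] if len(sys.argv)>1 else None); print(o['ee_pos'].round(4),o['tcp_rot'].round(2),'Tz',o['torque'].round(3),'open',round(o['opening'],4))
r0=R.from_euler('xyz',o['tcp_rot'],degrees=True).as_matrix()
for l in ['tab_a']:
    for r in bot.regions_of('wrist',l)[:3]:
        P=pts('wrist',o,d,r['pixels']); P=P[P[:,2]>.09]; 
        if len(P)<20: continue
        L=(P-o['ee_pos'])@r0
        print(l,round(r['conf'],2),np.round(r['point']),len(P),'world',np.median(P,0).round(4),'tool p2,50,98',np.percentile(L,[2,50,98],0).round(4).tolist())
E
python3 m.py
```

```text
time: 3.6
ee_pos: [0.592, 0.0173, 0.0865]
tcp_rot: [-90.0, 0.0, 122.8]
wrist_force: [0.8, 0.3, -0.5]
opening: 0.0684
[0.592  0.0173 0.0865] [-90.01   0.   122.84] Tz [-0.024 -0.063  0.006] open 0.0684
tab_a 0.93 [324. 388.] 1717 world [0.5761 0.0374 0.1149] tool p2,50,98 [[0.0239, -0.0342, -0.0077], [0.0251, -0.0284, 0.0027], [0.0289, -0.0047, 0.0074]]
tab_a 0.73 [322. 244.] 1758 world [ 0.6038 -0.005   0.1145] tool p2,50,98 [[-0.0288, -0.0343, -0.0082], [-0.025, -0.028, 0.0021], [-0.0238, -0.0045, 0.007]]
```

```bash
python3 -m jog '[[0.3,0,0,0,0,0,0],[0.34,0,0,0,0,0,0],[0.38,0,0,0,0,0,0],[0.42,0,0,0,0,0,0],[0.45,0,0,0,0,0,0]]' 20;  python3 -m jog '[[0.455,0,0,0,0,0,0],[0.455,0,0,0,0,0,0],[0.455,0,0,0,0,0,0]]'; python3 m.py
```

```text
time: 4.2
ee_pos: [0.5922, 0.0174, 0.0873]
tcp_rot: [-90.1, 0.1, 122.9]
wrist_force: [-1.2, -1.1, 7.0]
opening: 0.0472
time: 4.5
ee_pos: [0.5922, 0.0173, 0.0874]
tcp_rot: [-90.1, 0.1, 122.9]
wrist_force: [-1.4, -1.4, 7.9]
opening: 0.0467
[0.5922 0.0173 0.0874] [-9.0060e+01  6.0000e-02  1.2285e+02] Tz [-0.322  0.329  0.038] open 0.0467
tab_a 0.93 [324. 375.] 1560 world [0.5788 0.0331 0.1157] tool p2,50,98 [[0.0189, -0.0333, -0.0078], [0.0203, -0.0283, 0.0028], [0.0236, -0.0039, 0.0075]]
tab_a 0.89 [321. 262.] 1572 world [ 6.004e-01 -2.000e-04  1.157e-01] tool p2,50,98 [[-0.0225, -0.0333, -0.0079], [-0.0192, -0.0283, 0.0027], [-0.0177, -0.0042, 0.0073]]
tab_a 0.42 [222. 258.] 10318 world [0.5882 0.0158 0.1151] tool p2,50,98 [[-0.0219, -0.0331, -0.052], [0.0004, -0.0277, 0.0038], [0.0708, -0.0043, 0.0137]]
```

```bash
python3 -m jog '[[0.455,0,0,0,0,0,-1],[0.455,0,0,0,0,0,-2],[0.455,0,0,0,0,0,-3],[0.455,0,0,0,0,0,-4],[0.455,0,0,0,0,0,-5]]'; python3 - <<'E'
from h import *
o,p,d=shot('top')
P=pts('top',o,d,np.ones(d.shape,bool)); P=P[(abs(P[:,2]-.0695)<.008)&(P[:,0]>.45)&(P[:,1]<.2)]
# +x edge and -x edge lines
for s in (1,-1):
    xs=[];ys=[]
    for y in np.arange(-.11,.11,.005):
        q=P[abs(P[:,1]-y)<.0025][:,0]
        if len(q)>5: ys.append(y);xs.append(np.percentile(q,99) if s>0 else np.percentile(q,1))
    print(np.degrees(-np.arctan(np.polyfit(ys,xs,1))[0]),len(xs))
E
python3 m.py
```

```text
time: 5.1
ee_pos: [0.5923, 0.0176, 0.0874]
tcp_rot: [-90.1, 0.0, 97.7]
wrist_force: [-1.6, -0.1, 7.0]
opening: 0.047
61.98149934234007 16
-15.62210426951253 16
[0.5923 0.0176 0.0874] [-90.09   0.    97.34] Tz [-0.081  0.211 -0.045] open 0.0467
tab_a 0.78 [321. 375.] 1577 world [0.5864 0.0374 0.116 ] tool p2,50,98 [[0.0188, -0.0333, -0.0076], [0.0204, -0.0286, 0.0032], [0.0237, -0.0039, 0.0076]]
tab_a 0.68 [324. 261.] 1525 world [ 0.5916 -0.0019  0.1158] tool p2,50,98 [[-0.0225, -0.0334, -0.0077], [-0.0193, -0.0285, 0.003], [-0.0178, -0.0043, 0.0074]]
tab_a 0.61 [305. 319.] 9783 world [0.5882 0.0176 0.1151] tool p2,50,98 [[-0.0215, -0.0329, -0.0133], [0.0004, -0.0277, 0.0043], [0.0227, -0.0045, 0.0139]]
```

```bash
python3 - <<'E'
from h import *
m=bot.camera_model('top');Rm=cv2.Rodrigues(np.array(m['rvec'],float))[0];C=-Rm.T@np.array(m['tvec']).ravel()
g=cv2.cvtColor(cv2.imread('pics/top0.png'),cv2.COLOR_BGR2HSV)
im=cv2.imread('pics/top0.png').astype(int); sat=(im[:,:,2]-im[:,:,0])
def w(u,v):
    r=Rm.T@np.array([(u-m['cx'])/m['fx'],(v-m['cy'])/m['fy'],1]); return (C+r*(.07-C[2])/r[2])[:2]
for lo,hi in ((115,150),(250,285)):
    g=cv2.GaussianBlur(sat[lo:hi].astype(np.float32),(5,3),0)
    u=np.arange(240,375); v=lo+np.abs(np.diff(g,axis=0)).argmax(0)[u]+.5
    X=np.array([w(a,b) for a,b in zip(u,v)])
    k=np.polyfit(X[:,1],X[:,0],1); res=X[:,0]-np.polyval(k,X[:,1]); ok=abs(res)<.003
    k=np.polyfit(X[ok,1],X[ok,0],1);print(np.degrees(-np.arctan(k[0])),ok.sum(),k)
E
```

```text
-1.6842087605426925 135 [0.02940346 0.73150068]
-1.5888200325381816 125 [0.02773725 0.51133144]
```

```bash
python3 -m jog '[[0.455,0,0,0,0,0,-1],[0.455,0,0,0,0,0,-2],[0.455,0,0,0,0,0,-3],[0.455,0,0,0,0,0,-4],[0.455,0,0,0,0,0,-4]]'; python3 m.py; python3 -m jog '[[0.445,0,0,0,0,0,0],[0.435,0,0,0,0,0,0],[0.425,0,0,0,0,0,0],[0.415,0,0,0,0,0,0],[0.41,0,0,0,0,0,0]]'; python3 m.py
```

```text
time: 5.75
ee_pos: [0.5923, 0.0177, 0.0874]
tcp_rot: [-90.1, -0.0, 77.7]
wrist_force: [-1.0, 0.0, 6.8]
opening: 0.0469
[0.5923 0.0177 0.0874] [-9.009e+01 -4.000e-02  7.769e+01] Tz [-0.02   0.17  -0.067] open 0.0469
tab_a 0.9 [323. 264.] 1554 world [ 0.5852 -0.0009  0.1158] tool p2,50,98 [[-0.0226, -0.0334, -0.0076], [-0.0193, -0.0285, 0.0029], [-0.0178, -0.0042, 0.0075]]
tab_a 0.75 [325. 375.] 1590 world [0.5937 0.0382 0.1165] tool p2,50,98 [[0.0187, -0.0333, -0.0076], [0.0203, -0.0292, 0.0029], [0.0237, -0.0041, 0.0076]]
time: 6.35
ee_pos: [0.592, 0.0177, 0.0864]
tcp_rot: [-90.0, -0.0, 77.9]
wrist_force: [1.1, 1.6, 1.0]
opening: 0.0506
[0.592  0.0177 0.0864] [-9.002e+01 -3.000e-02  7.787e+01] Tz [ 0.268 -0.193 -0.002] open 0.0506
tab_a 0.72 [325. 380.] 1608 world [0.5939 0.0397 0.1154] tool p2,50,98 [[0.0205, -0.0343, -0.0075], [0.0218, -0.029, 0.0028], [0.0252, -0.0049, 0.0074]]
tab_a 0.71 [328. 257.] 1633 world [ 0.5851 -0.0026  0.1158] tool p2,50,98 [[-0.0245, -0.0344, -0.0078], [-0.021, -0.0295, 0.0026], [-0.0196, -0.0049, 0.0072]]
```

```bash
cat > chk.py <<'E'
from h import *
import sys
o,p,d=shot('wrist'); r0=R.from_euler('xyz',o['tcp_rot'],degrees=True).as_matrix(); v={}
for r in bot.regions_of('wrist','tab_a'):
    L=(pts('wrist',o,d,r['pixels'])-o['ee_pos'])@r0; L=L[L[:,1]<-.015]
    if len(L)<200 or len(L)>3000: continue
    s=np.sign(np.median(L[:,0])); v.setdefault(s,round(float(np.percentile(s*L[:,0],97))*1e3,1))
y=o['tcp_rot'][2]; print('CHK t',o['time'],'yaw',round(y,2),'knob~',round(np.radians(124.5-y),3),v,'Tz',round(o['torque'][2],3),'open',round(o['opening']*1e3,1))
sys.exit(0 if len(v)==2 and max(v.values())<26.2 else 1)
E
python3 -m jog '[[0.39,0,0,0,0,0,0],[0.36,0,0,0,0,0,0],[0.35,0,0,0,0,0,0]]' >/dev/null; python3 chk.py &&
python3 -m jog '[[0.43,0,0,0,0,0,0],[0.43,0,0,0,0,0,0],[0.43,0,0,0,0,0,-0.45],[0.39,0,0,0,0,0,-0.45],[0.35,0,0,0,0,0,-0.45]]' >/dev/null; python3 chk.py; python3 m.py w3.png
```

```text
CHK t 6.75 yaw 77.85 knob~ 0.814 {np.float64(-1.0): 24.2, np.float64(1.0): 25.7} Tz 0.005 open 55.6
CHK t 7.35 yaw 75.66 knob~ 0.852 {np.float64(-1.0): 24.1, np.float64(1.0): 25.8} Tz 0.046 open 55.8
[0.5919 0.0174 0.0863] [-9.000e+01  1.000e-02  7.565e+01] Tz [ 0.04  -0.082 -0.033] open 0.0555
tab_a 0.82 [325. 383.] 1678 world [0.5949 0.0397 0.1151] tool p2,50,98 [[0.0209, -0.0344, -0.008], [0.0223, -0.0288, 0.0026], [0.026, -0.005, 0.0073]]
tab_a 0.58 [323. 257.] 1590 world [ 0.5841 -0.0023  0.1151] tool p2,50,98 [[-0.024, -0.0345, -0.0079], [-0.0207, -0.0289, 0.0028], [-0.0192, -0.0051, 0.0073]]
```

```bash
sed -i 's/max(v.values())<26.2/sum(v.values())<52.5/' chk.py
python3 -m jog '[[0.43,0,0,0,0,0,0],[0.43,0,0,0,0,0,0],[0.43,0,0,0,0,0,-0.45],[0.39,0,0,0,0,0,-0.45],[0.35,0,0,0,0,0,-0.45]]' >/dev/null; python3 chk.py &&
python3 -m jog '[[0.43,0,0,0,0,0,0],[0.43,0,0,0,0,0,0],[0.43,0,0,0,0,0,-0.45],[0.39,0,0,0,0,0,-0.45],[0.35,0,0,0,0,0,-0.45]]' >/dev/null && python3 chk.py &&
python3 -m jog '[[0.43,0,0,0,0,0,0],[0.43,0,0,0,0,0,0],[0.43,0,0,0,0,0,-0.45],[0.39,0,0,0,0,0,-0.45],[0.35,0,0,0,0,0,-0.45]]' >/dev/null && python3 chk.py &&
python3 -m jog '[[0.43,0,0,0,0,0,0],[0.43,0,0,0,0,0,0],[0.43,0,0,0,0,0,-0.45],[0.39,0,0,0,0,0,-0.45],[0.35,0,0,0,0,0,-0.45]]' >/dev/null && python3 chk.py; python3 m.py
```

```text
CHK t 8.05 yaw 73.42 knob~ 0.892 {np.float64(-1.0): 23.8, np.float64(1.0): 25.8} Tz 0.003 open 55.6
CHK t 8.65 yaw 71.17 knob~ 0.931 {np.float64(-1.0): 23.8, np.float64(1.0): 26.2} Tz 0.003 open 55.6
CHK t 9.25 yaw 68.92 knob~ 0.97 {np.float64(-1.0): 23.9, np.float64(1.0): 26.0} Tz -0.028 open 55.6
CHK t 9.85 yaw 66.66 knob~ 1.009 {np.float64(-1.0): 23.9, np.float64(1.0): 26.0} Tz -0.01 open 55.6
[0.5918 0.0174 0.0862] [-8.999e+01  2.000e-02  6.665e+01] Tz [ 0.038 -0.012  0.009] open 0.0553
tab_a 0.97 [324. 256.] 1626 world [ 0.5808 -0.0008  0.1157] tool p2,50,98 [[-0.0241, -0.0345, -0.0074], [-0.0205, -0.0295, 0.0032], [-0.019, -0.0051, 0.0074]]
tab_a 0.67 [326. 381.] 1701 world [0.5984 0.0392 0.1149] tool p2,50,98 [[0.0212, -0.0345, -0.0079], [0.0226, -0.0287, 0.0026], [0.0264, -0.0051, 0.0072]]
```

```bash

python3 -m jog '[[0.40,0.02,0.04,0,0,0,0],[0.45,0.02,0.04,0,0,0,0],[0.45,0.02,0.04,0,0,0,-0.45],[0.40,0.02,0.04,0,0,0,-0.45],[0.35,0.02,0.04,0,0,0,-0.45]]' >/dev/null; python3 chk.py &&
python3 -m jog '[[0.41,0,0,0,0,0,0],[0.45,0,0,0,0,0,0],[0.45,0,0,0,0,0,-0.45],[0.40,0,0,0,0,0,-0.45],[0.35,0,0,0,0,0,-0.45]]' >/dev/null && python3 chk.py &&
python3 -m jog '[[0.41,0,0,0,0,0,0],[0.45,0,0,0,0,0,0],[0.45,0,0,0,0,0,-0.45],[0.40,0,0,0,0,0,-0.45],[0.35,0,0,0,0,0,-0.45]]' >/dev/null && python3 chk.py &&
python3 -m jog '[[0.41,0,0,0,0,0,0],[0.45,0,0,0,0,0,0],[0.45,0,0,0,0,0,-0.45],[0.40,0,0,0,0,0,-0.45],[0.35,0,0,0,0,0,-0.45]]' >/dev/null && python3 chk.py; python3 m.py w4.png
```

```text
CHK t 10.55 yaw 64.42 knob~ 1.049 {np.float64(1.0): 24.9} Tz 0.003 open 55.6
[0.5924 0.0186 0.0863] [-9.000e+01 -1.000e-02  6.441e+01] Tz [-0.038  0.013 -0.041] open 0.0557
tab_a 0.7 [324. 380.] 1674 world [0.5992 0.039  0.115 ] tool p2,50,98 [[0.0199, -0.0345, -0.0081], [0.0213, -0.0288, 0.0027], [0.025, -0.0052, 0.0072]]
tab_a 0.67 [324. 255.] 1671 world [ 5.803e-01 -2.000e-04  1.153e-01] tool p2,50,98 [[-0.0254, -0.0345, -0.0076], [-0.0218, -0.029, 0.003], [-0.0203, -0.005, 0.0076]]
tab_a 0.2 [454. 145.] 26 world [ 0.5817 -0.0297  0.1475] tool p2,50,98 [[-0.0912, -0.087, -0.0787], [-0.0481, -0.0613, -0.0113], [-0.0268, -0.0038, 0.0099]]
```

View pics/w4.png

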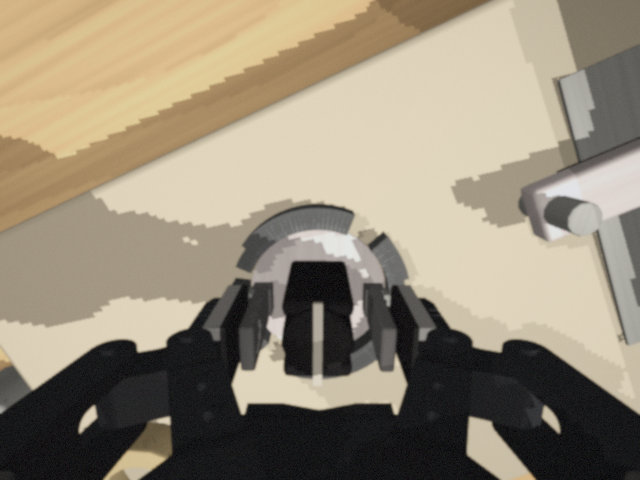

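The picture shows both tabs (cols 257 and 380) parallel to and clear of the pads, still in at 25 mm. The stop was just a missed detection, so I'm continuing.

```bash
c(){ python3 chk.py || python3 chk.py; }
python3 -m jog '[[0.41,0,0,0,0,0,0],[0.45,0,0,0,0,0,0],[0.45,0,0,0,0,0,-0.45],[0.40,0,0,0,0,0,-0.45],[0.35,0,0,0,0,0,-0.45]]' >/dev/null && c &&
python3 -m jog '[[0.41,0,0,0,0,0,0],[0.45,0,0,0,0,0,0],[0.45,0,0,0,0,0,-0.45],[0.40,0,0,0,0,0,-0.45],[0.35,0,0,0,0,0,-0.45]]' >/dev/null && c &&
python3 -m jog '[[0.41,0,0,0,0,0,0],[0.45,0,0,0,0,0,0],[0.45,0,0,0,0,0,-0.45],[0.40,0,0,0,0,0,-0.45],[0.35,0,0,0,0,0,-0.45]]' >/dev/null && c &&
python3 -m jog '[[0.41,0,0,0,0,0,0],[0.45,0,0,0,0,0,0],[0.45,0,0,0,0,0,-0.45],[0.40,0,0,0,0,0,-0.45],[0.35,0,0,0,0,0,-0.45]]' >/dev/null && c &&
python3 -m jog '[[0.41,0,0,0,0,0,0],[0.45,0,0,0,0,0,0],[0.45,0,0,0,0,0,-0.45],[0.40,0,0,0,0,0,-0.45],[0.35,0,0,0,0,0,-0.45]]' >/dev/null && c; python3 m.py
```

```text
CHK t 11.25 yaw 62.17 knob~ 1.088 {np.float64(1.0): 25.0, np.float64(-1.0): 25.1} Tz 0.023 open 55.4
CHK t 11.85 yaw 59.92 knob~ 1.127 {np.float64(-1.0): 25.1, np.float64(1.0): 24.9} Tz 0.037 open 55.4
CHK t 12.45 yaw 57.67 knob~ 1.166 {np.float64(1.0): 24.8, np.float64(-1.0): 25.1} Tz 0.038 open 55.6
CHK t 13.05 yaw 55.42 knob~ 1.206 {np.float64(1.0): 25.1, np.float64(-1.0): 25.8} Tz -0.03 open 55.7
CHK t 13.65 yaw 53.18 knob~ 1.245 {np.float64(-1.0): 25.5, np.float64(1.0): 25.3} Tz -0.003 open 55.7
[0.5924 0.0186 0.0862] [-8.999e+01 -1.000e-02  5.316e+01] Tz [-0.005 -0.009 -0.013] open 0.0556
tab_a 0.7 [325. 381.] 1677 world [0.6038 0.0377 0.1147] tool p2,50,98 [[0.0206, -0.0345, -0.0081], [0.022, -0.0286, 0.0025], [0.0257, -0.0051, 0.0069]]
tab_a 0.64 [325. 254.] 1666 world [0.5766 0.0025 0.1153] tool p2,50,98 [[-0.0258, -0.0346, -0.0076], [-0.0222, -0.0291, 0.0032], [-0.0207, -0.0051, 0.0077]]
```

```bash
c(){ python3 chk.py || python3 chk.py; }
python3 -m jog '[[0.41,0,0,0,0,0,0],[0.45,0,0,0,0,0,0],[0.45,0,0,0,0,0,-0.45],[0.40,0,0,0,0,0,-0.45],[0.35,0,0,0,0,0,-0.45]]' >/dev/null && c &&
python3 -m jog '[[0.41,0,0,0,0,0,0],[0.45,0,0,0,0,0,0],[0.45,0,0,0,0,0,-0.45],[0.40,0,0,0,0,0,-0.45],[0.35,0,0,0,0,0,-0.45]]' >/dev/null && c &&
python3 -m jog '[[0.41,0,0,0,0,0,0],[0.45,0,0,0,0,0,0],[0.45,0,0,0,0,0,-0.45],[0.40,0,0,0,0,0,-0.45],[0.35,0,0,0,0,0,-0.45]]' >/dev/null && c; python3 m.py w5.png
```

```text
CHK t 14.35 yaw 50.91 knob~ 1.284 {np.float64(-1.0): 27.1, np.float64(1.0): 27.5} Tz -0.014 open 55.6
CHK t 14.45 yaw 50.9 knob~ 1.285 {np.float64(-1.0): 27.0, np.float64(1.0): 27.6} Tz 0.004 open 55.4
[0.5922 0.0184 0.0858] [-8.998e+01  3.000e-02  5.089e+01] Tz [-0.138 -0.187  0.018] open 0.0554
tab_a 0.97 [327. 387.] 1686 world [0.6057 0.0387 0.1144] tool p2,50,98 [[0.0228, -0.0349, -0.0079], [0.0241, -0.0286, 0.0024], [0.0276, -0.0055, 0.007]]
tab_a 0.7 [326. 249.] 1753 world [0.5751 0.0015 0.115 ] tool p2,50,98 [[-0.0275, -0.0349, -0.0077], [-0.0238, -0.0292, 0.0028], [-0.0224, -0.0053, 0.0075]]
```

View pics/w5.png

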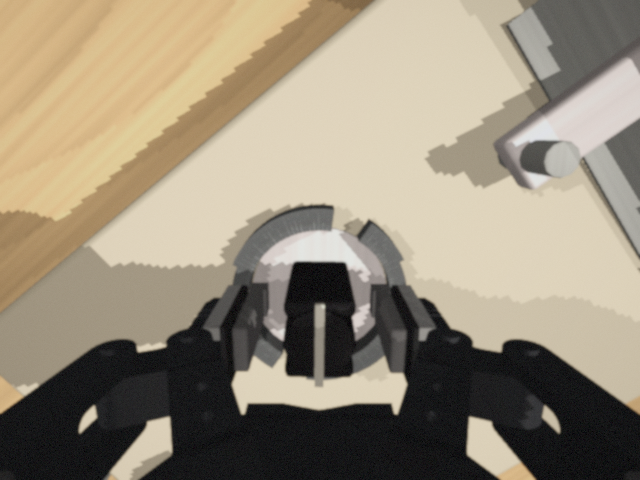

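The tabs have followed the pads out (cols 249 and 387), so this is the notch. Next I'll open the fingers, check, and withdraw.

```bash
python3 -m jog '[[0.28,0,0,0,0,0,0],[0.2,0,0,0,0,0,0],[0.1,0,0,0,0,0,0],[0,0,0,0,0,0,0],[0,0,0,0,0,0,0]]'; python3 m.py
```

```text
time: 15.15
ee_pos: [0.5924, 0.0185, 0.0865]
tcp_rot: [-90.0, -0.0, 50.9]
wrist_force: [-0.4, 0.2, -0.5]
opening: 0.0856
[0.5924 0.0185 0.0865] [-9.002e+01 -1.000e-02  5.086e+01] Tz [-0.032 -0.    -0.029] open 0.0856
tab_a 0.77 [324. 244.] 1707 world [0.5744 0.0007 0.1147] tool p2,50,98 [[-0.0287, -0.0342, -0.0076], [-0.0251, -0.0282, 0.0029], [-0.0238, -0.005, 0.0076]]
tab_a 0.71 [325. 389.] 1670 world [0.6065 0.0395 0.1143] tool p2,50,98 [[0.0238, -0.0341, -0.0079], [0.025, -0.0278, 0.0024], [0.0285, -0.0048, 0.0071]]
```

```bash
python3 -m jog '[[0,0,0,1,0,0,0],[0,0,0,2.5,0,0,0],[0,0,0,4,0,0,0],[0,0,0,5.5,0,0,0],[0,0,0,5.5,0,0,0]]';python3 -m jog '[[0,0,0,0,0,0,0],[0,0,0,0,0,0,0],[0,0,0,0,0,0,0]]'; python3 m.py w6.png; python3 - <<'E'
from h import *
o,p,d=shot('top')
for l in ['tape_wide','tape_small','weight']:
    for r in bot.regions_of('top',l)[:1]: print(l,np.median(pts('top',o,d,r['pixels']),0).round(3))
E
```

```text
time: 15.75
ee_pos: [0.5938, 0.0186, 0.2296]
tcp_rot: [-90.3, -0.3, 50.9]
wrist_force: [0.5, 0.2, 0.7]
opening: 0.0853
time: 16.05
ee_pos: [0.5919, 0.0185, 0.2223]
tcp_rot: [-89.9, 0.1, 50.9]
wrist_force: [0.5, -0.2, -0.1]
opening: 0.0855
[0.5919 0.0185 0.2223] [-89.9    0.09  50.86] Tz [-0.037  0.042 -0.035] open 0.0855
tab_a 0.95 [231. 281.] 298 world [ 5.749e-01 -1.000e-04  1.189e-01] tool p2,50,98 [[-0.0281, 0.1014, -0.0081], [-0.0251, 0.1034, 0.0013], [-0.0232, 0.1303, 0.0066]]
tab_a 0.75 [234. 357.] 314 world [0.6078 0.0391 0.1187] tool p2,50,98 [[0.0246, 0.1013, -0.0089], [0.0263, 0.1035, 0.0004], [0.0296, 0.1294, 0.0062]]
tape_small [ 0.645 -0.1    0.088]
weight [ 0.601 -0.209  0.04 ]
```

View pics/w6.png

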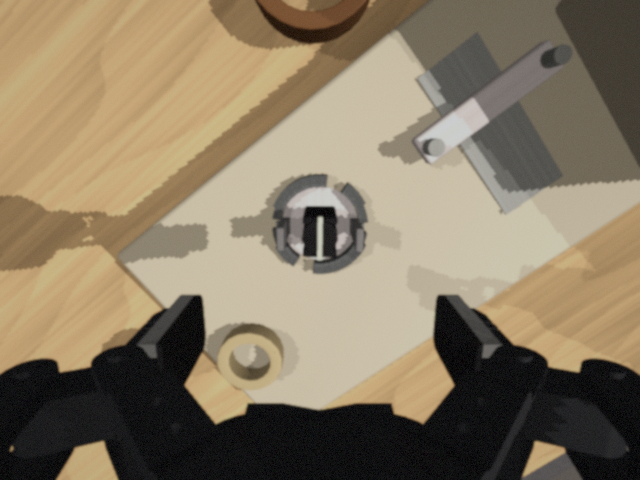

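The tabs (cols 281 and 357) are out at both sides of the knob, 57.7 mm apart as at the start, and the gripper is clear.

```bash
python3 -c "
from h import *
bot.job_done()"
```

```text
the job is handed in; nothing more can be done
```

I locked the sample clamp and handed the job in; no verdict is reported.

**How it went:** I pinched both tabs in by about 5–6 mm, with the grip set to 20 N. I turned the knob clockwise to about 0.8 rad. From there I went in 2.25° steps, loosening the grip after each to see whether the tabs came out. Both sprang out at about 1.28 rad. I then opened the fingers and lifted straight up about 135 mm. The run took about 16 s of the 42 s allowed.

**Last checks:**
- **Tabs:** with the fingers off, the faces measured 57.2 to 57.7 mm apart, against 57.7 mm at the start (58 mm nominal). On the collar's bore they had measured about 50 mm.
- **Bystanders:** the small tape roll and the weight had not moved, within 2 mm. The network did not find the wide roll in the last top picture. It is only partly visible in the last wrist picture, so I did not re-measure it, but the arm never went near it.
- **Disagreements along the way:** one tab detection was missed and repeated. The grip was about 1 mm off-centre during the first few steps, and I corrected it.
- **Not measured:** contact force on each tab. I inferred it from the fingers holding position against the springs, about 8 N by their rating.

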